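# Bottom the loading screw of a shear machine and back it off a quarter turn

## Robot

A 7-joint arm with a two-finger parallel gripper is mounted at the origin on the work surface. World frame = base frame: x ahead of the robot, y to its left, z up, the work surface at z = 0. Lengths are in mm, angles in rad, forces in N, time in s.
With the tool pointing down it reaches from about 400 to 850 mm from the base axis. Payload 10.4 kg.
Tool frame: the origin (TCP) lies at the very end of the fingers, on their centre line; the grasp point (between the pads) lies 19 mm behind it (manip.tcp_to_grasp is the distance from the TCP to the grasp point, in mm); z points along the fingers, y is the line along which they close (so a half turn about z gives the same grasp; the last joint's range is limited). The gripper opens to 85 mm and grips with 20 to 120 N. Pads are 22 mm wide; open, the fingers measure 114 mm over their backs; the gripper's body (76 mm by 85 mm) begins 54 mm behind the grasp point. The pads swing forward as they close: fully open they stand 13 mm farther back than shut.
Start: joints at [1.1, 0.332, -0.065, 1.46, 0.022, 1.35, -0.088], TCP at [270.638, -563.388, 231.338] pointing down, gripper open.
Joint ranges: [-2.6, 2.6], [-0.5, 2.12], [-1.47, 1.34], [0.16, 2.42], [-1.27, 4.41], [0.06, 2.06], [-2.6, 2.6]. Speed limits (rad/s): [2.22, 2.22, 2.79, 2.79, 3.14, 3.14, 3.14].

## Interface

Orientations are given as a rotation vector (axis times angle).
In Python, from station import manip gives the robot as it stands.
- The arm moves only by the shell command python3 -m handwheel 'ROWS' [OPENING]. ROWS is JSON, a list of rows, each a list of 6 numbers: the shift along the world's x, y, z in cm, then the turn, a rotation vector about the world's x, y, z in rad. A call has exactly 8 rows; each row is the pose to reach, as a shift and turn from the pose commanded when the call began; what a row does not reach only later rows make up. A row lasts 1/12 s, in which the tool goes at most 41.7 mm and 7.16 degrees, less where a joint would pass 70% of its speed; a pose out of reach is approached as far as the arm can. A call with a gripper value outside its range is refused whole. OPENING is the finger opening in cm, from 0 to 8.54, set as the call begins (- or left out, the last holds). The fingers move at their own pace and stop on an object; the grip force is fixed at half the most. Time passes only in rows, so rows that repeat a pose let the fingers close, or fill a call up. It gives the time, the measured TCP pose, the force, the opening and the grip force at its end, in the units of the state.
- manip.read_state(): the state, without advancing time (a new reading comes with each control period).
- manip.get_image(name): name is "scene" or "top"; returns a dict with "img" (400x640x3 uint8, red, green, blue), "fx", "fy", "cx", "cy" (pixels), "R" (3x3) and "t" (3): a world point X has camera coordinates R X + t. Camera axes: x right, y down, z forward; pixel columns grow to the right and rows downward; lengths in mm; the calibration is good to about 2 mm. A picture is of the moment at which its call begins. There is no depth.
- manip.finish_job(): hands the job in; it is judged then, once.
The state is a dict: "time_s": time; "joint_positions": joint angles; "dq": joint speeds; "joint_torque": joint torques, N m; "tool_pos": TCP position; "orientation": TCP orientation; "contact_force": force on the tool from outside, world axes, zero at the start; "wrist_torque": the same for the moment, N m; "grip_width": opening from 0.0 (shut) to 1.0 (fully open); "grasp_force": force on a finger pad.
Only numpy, scipy, OpenCV 4.12 (cv2) and the standard library are available. Lean on these libraries where they do the work, as an engineer would, in place of code of your own. Each camera call takes 0.05 s, during which the arm holds its last target. There are 200 camera calls.

## Task

On the blue shear machine, turn the black knob of the loading screw clockwise until the screw bottoms on the pad of the shear box, finger-tight and no more, then back it off a quarter of a turn so that the pad is free again, and let go. Leave the loose things on the machine and the bench where they are.

Things in the scene. Friction and masses are not known exactly. Their poses are not given: they have to be found in the camera images.
- knob_grip (a point): Middle of the gripping band of the black fluted round hand knob, 48 mm across, on top of the upright loading screw. The band reaches 11 mm above and below this point, the knob's top is 13 mm above it. About 0.26 m above the bench. z up along the screw's axis; x, y turn with the knob (white mark at -x). Clockwise from above (negative yaw) drives the screw down 2 mm a turn; the knob sinks with it.
- screw: Loading screw, 12 mm thick. Origin: its nose (lower end), 98 mm below knob_grip, z up. Starts 0.4 to 1.1 turns above the seat; at what knob angle it bottoms differs each time. It turns freely at 0.04 N m; past first touch the torque climbs by 1.25 N m per rad. Finger-tight is 0.1 to 0.3 N m above free turning, 0.35 wrenches it. Let go when tight, it springs back to the seat; backed off, it stays.
- pad: Steel loading pad in the brass shear box, fixed: 59 mm square plate with a round boss 30 mm across. Origin: its seat, the middle of the boss's top, straight below the screw's nose, 160 mm above the bench; z up. Nose height above the seat is the gap, but the readings are too coarse to tell where the screw bottoms: feel it in the torque.
- machine: Blue bench-top shear machine, fixed, 800 mm long (along its y), 240 mm wide. Origin on the bench under the screw's axis. Below knob_grip: brass bush, 32 mm across, 42 mm lower; crosshead bar (along x, 245 x 45 mm) 50 mm lower, its end nuts 98 mm either side, 34 mm lower. All else as high as 50 mm below knob_grip is over 150 mm from the screw's axis.
- weight: Bystander, to be left where it is: grey steel slotted weight, disc 104 mm across, 13 mm thick. Origin at the centre of its underside.
- spanner: Bystander, to be left where it is: steel open spanner, 150 mm, lying on the machine's bed along its front edge. Origin at the centre of its underside.
- stone: Bystander, to be left where it is: porous stone, grey disc 60 mm across, 9 mm thick, on the machine's bed. Origin at the centre of its underside.
- tin: Bystander, to be left where it is: round aluminium moisture tin, 66 mm across, 45 mm high. Origin at the centre of its underside.
- cutter: Bystander, to be left where it is: brass sample cutter ring, 74 mm across, 26 mm high. Origin at the centre of its underside.
- tamper: Bystander, to be left where it is: wooden hand tamper, standing, 118 mm high. Origin at the centre of its underside.

How it is judged:
By the outcome, as a careful person would: the job done as asked, in the order asked, and still so for the second after the job is handed in, with the robot touching nothing.
It also fails if it takes over 67 s, if anything falls off the work surface, if the arm or the gripper's body presses on something with over 40 N, if the wrist force passes 120 N, or if a joint passes its speed limit or range.

## Working session

There is one attempt and no reset: what is moved stays moved. The work goes in short steps, Python scripts to look and compute and a shell command to move; the robot and the scene stay as the last step left them, time stands still between calls to the robot, and variables do not carry over. Pictures are saved under pics/ and viewed, at most 10 in all, crops included, and the job is handed in when it is done.

```bash
mkdir -p pics; python3 - <<'E'
from station import manip
import cv2,numpy as np
s=manip.read_state();print(s)
for n in("scene","top"):
    d=manip.get_image(n);cv2.imwrite(f"pics/{n}0.png",d["img"][:,:,::-1])
    print(n,d["fx"],d["cx"],d["cy"],np.round(d["R"],3).tolist(),np.round(d["t"],1))
E
```

```text
{'time_s': 0.0, 'joint_positions': array([ 1.1004267 ,  0.33283859, -0.06470619,  1.4609501 ,  0.0215954 ,
        1.34988567, -0.08847187]), 'dq': array([-0.0003818 ,  0.00062474,  0.00039217,  0.00115898, -0.00069594,
       -0.00043191,  0.00081461]), 'joint_torque': array([-3.70087519e-04, -6.25445580e+01,  4.89048916e-02, -3.91598403e+01,
        1.60476915e-02,  1.01400999e-02, -5.29173053e-05]), 'tool_pos': array([ 270.43544949, -563.04691068,  230.53253082]), 'orientation': array([-3.06186263e+00, -6.97279636e-01,  5.72415822e-04]), 'contact_force': array([-0.29577416, -0.04914549,  0.36129503]), 'wrist_torque': array([ 0.00812917, -0.06608601,  0.02373626]), 'grasp_force': 0.0, 'grip_width': 0.9957923523194426}
scene 489.20811638092385 314.08491318085333 195.48282414857283 [[0.114, 0.993, 0.017], [0.724, -0.071, -0.686], [-0.68, 0.091, -0.727]] [ -53.  -209.5 1817.8]
top 446.76427294568913 318.9549449956815 202.43189186034772 [[-0.027, -1.0, -0.007], [-0.995, 0.028, -0.097], [0.097, 0.005, -0.995]] [  -9.1  439.3 1313.8]
```

View pics/scene0.png

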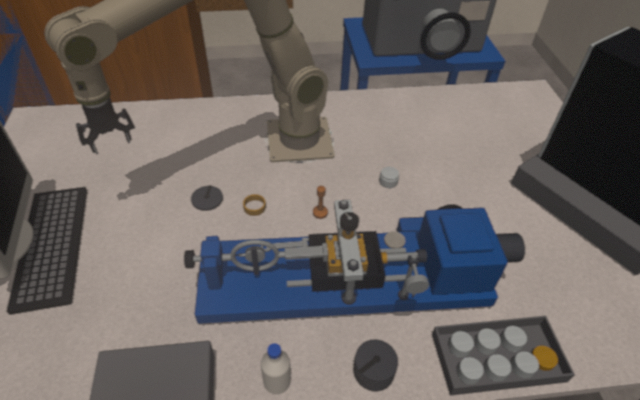

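View pics/top0.png

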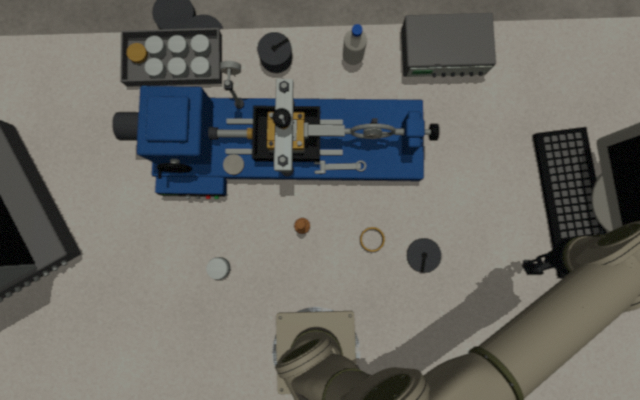

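The scene view has the knob at about (349,222) and the top view at about (283,119), over the crosshead bar. The bar runs along the columns in the top view, which is close to world x. I'll refine both positions.

```bash
cat > h.py <<'E'
from station import manip
import cv2,numpy as np
from scipy.optimize import least_squares
def proj(d,X):
    c=np.array(d["R"])@X+d["t"]; return np.array([d["fx"]*c[0]/c[2]+d["cx"],d["fy"]*c[1]/c[2]+d["cy"]])
def ray(d,u,z):
    R=np.array(d["R"]);v=R.T@np.array([(u[0]-d["cx"])/d["fx"],(u[1]-d["cy"])/d["fy"],1]);o=-R.T@d["t"]
    return o+v*(z-o[2])/v[2]
def crop(d,c,r,n,k=8):
    x,y=map(int,c);return cv2.resize(d["img"][y-r:y+r,x-r:x+r,::-1],None,fx=k,fy=k,interpolation=cv2.INTER_CUBIC)
E
python3 - <<'E'
from h import *
D={n:manip.get_image(n) for n in("scene","top")}
P={"scene":(349,222),"top":(283,119)}
for n in D:
    g=D[n]["img"].max(2);x,y=P[n];m=np.zeros_like(g);m[y-14:y+15,x-14:x+15]=(g[y-14:y+15,x-14:x+15]<70)
    k,l,st,ce=cv2.connectedComponentsWithStats(m);print(n,[(s.tolist(),c.round(1).tolist()) for s,c in zip(st[1:],ce[1:]) if s[4]>15])
r=lambda X:np.r_[proj(D["scene"],X)-P["scene"],proj(D["top"],X)-P["top"]]
s=least_squares(r,[600,80,260]);print(s.x,s.fun)
print([ray(D["top"],u,210).round(1).tolist() for u in [(283.5,86.5),(283,160)]])
cv2.imwrite("pics/c1.png",np.hstack([crop(D["scene"],P["scene"],24,0),crop(D["top"],P["top"],24,0)]))
E
```

```text
scene [([341, 213, 17, 21, 244], [348.7, 222.8])]
top [([293, 105, 5, 7, 32], [294.9, 108.3]), ([269, 106, 23, 24, 321], [280.3, 117.3])]
[628.72681155  62.93535297 256.17211033] [-0.34944102  0.02433586 -0.35285232 -0.03246663]
[[729.6, 62.8, 210.0], [533.5, 67.9, 210.0]]
```

View pics/c1.png

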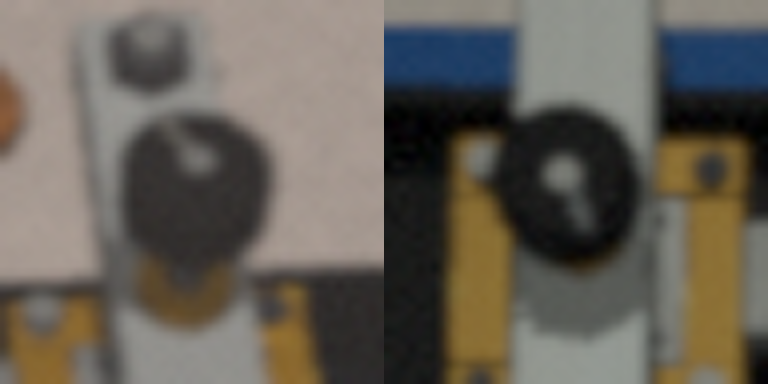

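Knob estimate is x≈628, y≈64, z≈256. I'm setting out now: lift, traverse, and wind the wrist counter-clockwise (positive yaw).

```bash
python3 -m handwheel '[[0.5,1,2,0,0,0.1],[2,3.5,4,0,0,0.2],[4,7,6,0,0,0.32],[6,10.5,8,0,0,0.44],[8,14,10,0,0,0.56],[10,17.5,11,0,0,0.68],[12,21,12,0,0,0.8],[14,24.5,12,0,0,0.92]]' 8.5; python3 -c "
from station import manip
s=manip.read_state();print(s['joint_positions'].round(3),s['orientation'].round(3))"
```

```text
time_s: 0.87
tool_pos: [407.5, -323.9, 353.0]
orientation: [2.428, 1.99, 0.0]
contact_force: [1.3, -0.2, 0.6]
grip_width: 0.995
grasp_force: 0.0
[ 0.893  0.079 -0.33   1.513  0.026  1.55   0.366] [2.428 1.99  0.   ]
```

```bash
python3 -m handwheel '[[1.2,2.2,0,0,0,0.12],[2.7,4.8,0,0,0,0.24],[4.2,7.4,0,0,0,0.36],[5.7,10,0,0,0,0.48],[7.2,12.6,0,0,0,0.6],[8.7,15.2,0,0,0,0.72],[10.2,17.8,0,0,0,0.84],[11.6,20.2,0,0,0,0.96]]' ; python3 -m handwheel '[[1.5,2.6,0,0,0,0.12],[3,5.2,0,0,0,0.24],[4.5,7.8,0,0,0,0.36],[6,10.4,0,0,0,0.48],[7.5,13,0,0,0,0.6],[9,15.6,0,0,0,0.72],[10,17.6,0,0,0,0.84],[10.4,18.6,0,0,0,0.95]]'; python3 -c "
from station import manip
s=manip.read_state();print(s['joint_positions'].round(3),s['orientation'].round(3))"
```

```text
time_s: 1.53
tool_pos: [523.2, -121.5, 351.0]
orientation: [1.234, 2.889, 0.0]
contact_force: [-0.1, -0.7, 0.1]
grip_width: 0.999
grasp_force: 0.0
time_s: 2.2
tool_pos: [627.1, 66.1, 350.2]
orientation: [0.228, -3.132, -0.003]
contact_force: [0.3, 1.6, -0.1]
grip_width: 0.993
grasp_force: 0.0
[ 0.358  0.412 -0.776  1.203  0.283  1.634  1.36 ] [ 2.280e-01 -3.132e+00 -3.000e-03]
```

```bash
python3 -m handwheel '[[0,0,0,0,0,0.12],[0,0,-1,0,0,0.24],[0,0,-2,0,0,0.36],[0,0,-3,0,0,0.48],[0,0,-4,0,0,0.6],[0,0,-5,0,0,0.72],[0,0,-5.5,0,0,0.84],[0,0,-5.5,0,0,0.96]]'; python3 - <<'E'
from h import *
s=manip.read_state();print(s['joint_positions'].round(3),s['orientation'].round(3),s['tool_pos'],s['wrist_torque'])
D={n:manip.get_image(n) for n in("scene","top")}
for n in D: print(n,proj(D[n],np.array([628,64,256.])),proj(D[n],s['tool_pos']))
cv2.imwrite("pics/c2.png",np.hstack([crop(D["scene"],(349,212),40,0,5),crop(D["top"],(283,119),40,0,5)]))
E
```

```text
time_s: 2.87
tool_pos: [626.2, 62.3, 294.3]
orientation: [1.644, -2.675, -0.001]
contact_force: [-0.0, 0.4, -0.5]
grip_width: 0.998
grasp_force: 0.0
[ 0.478  0.466 -0.932  1.308  0.369  1.546  2.263] [ 1.644e+00 -2.675e+00 -1.000e-03] [626.19880729  62.31124231 294.33273157] [ 0.00868959 -0.01544062  0.04055876]
scene [349.02298222 221.81300461] [349.30968079 211.05124646]
top [282.23460114 119.28225061] [281.53640257 115.52105683]
```

View pics/c2.png

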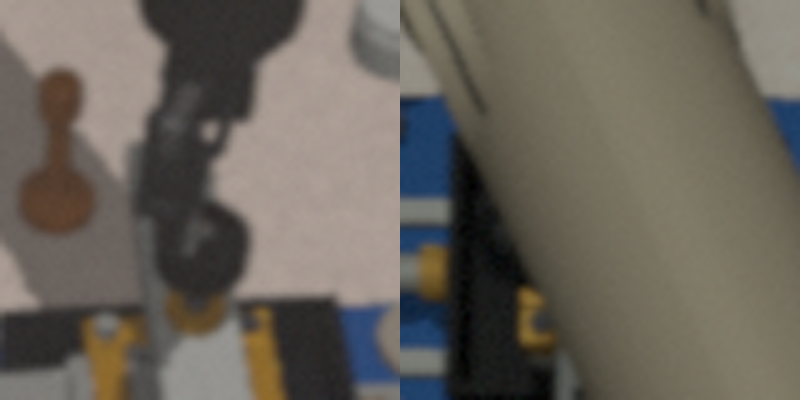

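Scene crop: the near finger hangs just left of and in front of the knob, whose centre is near (202,245) in the crop. The top view is blocked by the arm. I'll settle one call and descend partway.

```bash
python3 -m handwheel '[[0.1,0,-0.5,0,0,0.03],[0.2,0.1,-1,0,0,0.06],[0.3,0.1,-1.2,0,0,0.06],[0.3,0.1,-1.2,0,0,0.06],[0.3,0.1,-1.2,0,0,0.06],[0.3,0.1,-1.2,0,0,0.06],[0.3,0.1,-1.2,0,0,0.06],[0.3,0.1,-1.2,0,0,0.06]]'; python3 - <<'E'
from h import *
for i in range(4):
    manip.get_image("scene");s=manip.read_state();print(s['joint_positions'].round(3),s['orientation'].round(3),s['tool_pos'],s['wrist_torque'])
E
```

```text
time_s: 3.63
tool_pos: [629.8, 63.8, 284.2]
orientation: [-1.716, 2.632, -0.0]
contact_force: [-0.0, -0.6, 0.2]
grip_width: 0.99
grasp_force: 0.0
[ 0.479  0.479 -0.938  1.317  0.381  1.529  2.308] [-1.716  2.631 -0.   ] [629.74648646  63.73669692 284.18875339] [-0.02768356 -0.01677662 -0.02761809]
[ 0.479  0.479 -0.938  1.317  0.381  1.529  2.308] [-1.716  2.631 -0.   ] [629.74129755  63.74150395 284.13525312] [-0.02814126 -0.03887981 -0.01387032]
[ 0.479  0.479 -0.938  1.317  0.381  1.529  2.309] [-1.716  2.631 -0.   ] [629.73256963  63.73538706 284.06476208] [-0.02044417  0.01573685  0.03308588]
[ 0.479  0.479 -0.938  1.317  0.381  1.529  2.309] [ 1.716 -2.631 -0.   ] [629.70315156  63.737836   284.03211624] [0.00848133 0.00115294 0.00812236]
```

```bash
python3 -m handwheel '[[0,0,-0.6,0,0,0],[0,0,-1.4,0,0,0],[0,0,-2.2,0,0,0],[0,0,-3,0,0,0],[0,0,-3.7,0,0,0],[0,0,-4.2,0,0,0],[0,0,-4.2,0,0,0],[0,0,-4.2,0,0,0]]'; python3 - <<'E'
from h import *
d=manip.get_image("scene");s=manip.read_state();print(s['contact_force'],s['wrist_torque'])
cv2.imwrite("pics/c3.png",crop(d,(349,222),35,0,8))
E
```

```text
time_s: 4.5
tool_pos: [629.6, 63.7, 241.7]
orientation: [1.717, -2.631, -0.0]
contact_force: [-0.6, 0.3, 0.6]
grip_width: 0.995
grasp_force: 0.0
[ 0.93507385  0.01462922 -0.53965225] [-0.00358169 -0.03667964 -0.05683755]
```

View pics/c3.png

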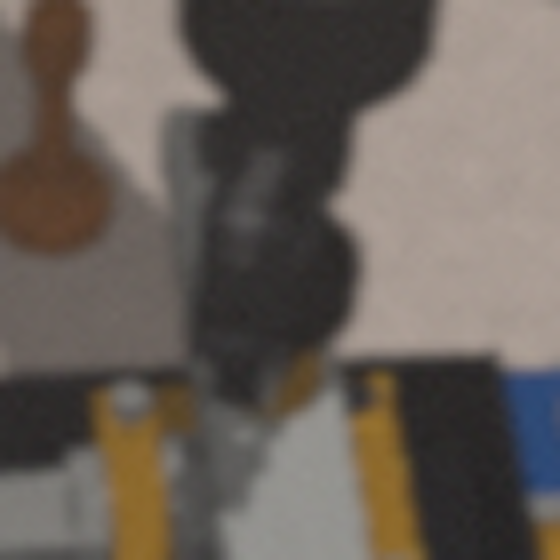

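The crop shows the knob centred near (290,280), with the near finger in front at its lower left. The knob is straddled with no contact, so I'll close.

```bash
python3 -m handwheel '[[0,0,0,0,0,0],[0,0,0,0,0,0],[0,0,0,0,0,0],[0,0,0,0,0,0],[0,0,0,0,0,0],[0,0,0,0,0,0],[0,0,0,0,0,0],[0,0,0,0,0,0]]' 0; cat > r.py <<'E'
from h import *
q=[]
for i in range(5): manip.get_image("scene");q.append(manip.read_state())
m=lambda k:np.mean([np.array(s[k]) for s in q],0).round(3)
o=m('orientation');print("F",m('contact_force'),"T",m('wrist_torque'),"q7",m('joint_positions')[6],"pos",m('tool_pos').round(1),"w",m('grip_width'),"g",m('grasp_force'),"t",q[-1]['time_s'],"psi",round(2*np.arctan2(q[-1]['orientation'][1],q[-1]['orientation'][0]),3))
E
python3 r.py
```

```text
time_s: 5.22
tool_pos: [629.6, 64.1, 242.6]
orientation: [-1.717, 2.631, -0.0]
contact_force: [-2.5, 0.1, 4.9]
grip_width: 0.54
grasp_force: 61.3
F [-3.215  0.61   5.529] T [ 0.054  0.677 -0.006] q7 2.296 pos [629.6  64.1 242.6] w 0.545 g 61.268 t 5.4667 psi 4.298
```

```bash
python3 -m handwheel '[[0,0,0,0,0,-0.1],[0,0,0,0,0,-0.2],[0,0,-0.01,0,0,-0.3],[0,0,-0.01,0,0,-0.4],[0,0,-0.01,0,0,-0.5],[0,0,-0.02,0,0,-0.6],[0,0,-0.02,0,0,-0.7],[0,0,-0.02,0,0,-0.8]]'; python3 r.py
```

```text
time_s: 6.13
tool_pos: [629.3, 64.2, 242.3]
orientation: [0.55, -3.093, -0.0]
contact_force: [-4.5, 1.5, 5.6]
grip_width: 0.544
grasp_force: 61.3
F [-4.662  0.921  5.868] T [0.061 1.032 0.026] q7 1.54 pos [629.3  64.2 242.3] w 0.542 g 61.262 t 6.3833 psi -2.785
```

```bash
python3 -m handwheel '[[0,0,0,0,0,-0.1],[0,0,0,0,0,-0.2],[-0.02,0,-0.01,0,0,-0.3],[-0.03,0,-0.01,0,0,-0.4],[-0.03,0,-0.01,0,0,-0.5],[-0.03,0,-0.02,0,0,-0.6],[-0.03,0,-0.02,0,0,-0.7],[-0.03,0,-0.02,0,0,-0.8]]'; python3 r.py;  python3 -m handwheel '[[0,0,0,0,0,-0.1],[0,0,0,0,0,-0.2],[-0.02,0,-0.01,0,0,-0.3],[-0.03,0,-0.01,0,0,-0.4],[-0.03,0,-0.01,0,0,-0.5],[-0.03,0,-0.02,0,0,-0.6],[-0.03,0,-0.02,0,0,-0.7],[-0.03,0,-0.02,0,0,-0.75]]'; python3 r.py
```

```text
time_s: 7.05
tool_pos: [628.9, 64.5, 242.1]
orientation: [-0.697, -3.063, -0.0]
contact_force: [-5.7, 0.5, 5.6]
grip_width: 0.542
grasp_force: 61.3
F [-4.675  1.628  5.567] T [0.149 1.212 0.011] q7 0.782 pos [628.9  64.5 242.1] w 0.544 g 61.351 t 7.3 psi -3.584
time_s: 7.97
tool_pos: [628.6, 64.9, 241.9]
orientation: [-1.771, -2.594, -0.001]
contact_force: [-3.3, 2.4, 5.8]
grip_width: 0.543
grasp_force: 61.3
F [-4.523  2.832  5.42 ] T [0.526 1.225 0.032] q7 0.068 pos [628.6  64.9 241.9] w 0.544 g 61.356 t 8.2167 psi -4.333
```

```bash
sed -i 's/range(5)/range(4)/' r.py; echo "import sys;sys.exit(int(m('wrist_torque')[2]>0.09))" >> r.py
W='python3 -m handwheel'; q(){ tail -0; }
R='[[0,0,0,0,0,-0.05],[0,0,0,0,0,-0.1],[0,0,0,0,0,-0.15],[0,0,0,0,0,-0.15],[0,0,0,0,0,-0.15],[0,0,0,0,0,-0.15],[0,0,0,0,0,-0.15],[0,0,0,0,0,-0.15]]' ; unset R
python3 -m handwheel '[[0,0,0,0,0,-0.05],[0,0,0,0,0,-0.1],[0,0,0,0,0,-0.15],[0,0,0,0,0,-0.15],[0,0,0,0,0,-0.15],[0,0,0,0,0,-0.15],[0,0,0,0,0,-0.15],[0,0,0,0,0,-0.15]]' >/dev/null && python3 r.py && python3 -m handwheel '[[0,0,0,0,0,-0.05],[0,0,0,0,0,-0.1],[0,0,-0.01,0,0,-0.15],[0,0,-0.01,0,0,-0.15],[0,0,-0.01,0,0,-0.15],[0,0,-0.01,0,0,-0.15],[0,0,-0.01,0,0,-0.15],[0,0,-0.01,0,0,-0.15]]' >/dev/null && python3 r.py && python3 -m handwheel '[[0,0,0,0,0,-0.05],[0,0,0,0,0,-0.1],[0,0,0,0,0,-0.15],[0,0,0,0,0,-0.15],[0,0,0,0,0,-0.15],[0,0,0,0,0,-0.15],[0,0,0,0,0,-0.15],[0,0,0,0,0,-0.15]]' >/dev/null && python3 r.py && python3 -m handwheel '[[0,0,0,0,0,-0.05],[0,0,0,0,0,-0.1],[0,0,-0.01,0,0,-0.15],[0,0,-0.01,0,0,-0.15],[0,0,-0.01,0,0,-0.15],[0,0,-0.01,0,0,-0.15],[0,0,-0.01,0,0,-0.15],[0,0,-0.01,0,0,-0.15]]' >/dev/null && python3 r.py
```

```text
F [-3.963  2.719  5.521] T [0.676 1.212 0.028] q7 -0.074 pos [628.6  65.  241.8] w 0.544 g 61.338 t 9.0833 psi -4.483
F [-3.565  2.999  6.094] T [0.732 1.209 0.032] q7 -0.218 pos [628.6  65.1 241.8] w 0.542 g 61.358 t 9.95 psi -4.633
F [-3.967  3.65   5.191] T [0.869 1.131 0.036] q7 -0.362 pos [628.7  65.3 241.7] w 0.545 g 61.311 t 10.8167 psi -4.783
F [-3.586  3.333  5.372] T [0.944 1.036 0.02 ] q7 -0.506 pos [628.8  65.4 241.7] w 0.543 g 61.316 t 11.6833 psi -4.933
```

```bash
python3 -m handwheel '[[0,0,0,0,0,-0.05],[0,0,0,0,0,-0.1],[0,0,0,0,0,-0.15],[0,0,0,0,0,-0.15],[0,0,0,0,0,-0.15],[0,0,0,0,0,-0.15],[0,0,0,0,0,-0.15],[0,0,0,0,0,-0.15]]' >/dev/null && python3 r.py && python3 -m handwheel '[[0,0,0,0,0,-0.05],[0,0,0,0,0,-0.1],[0,0,-0.01,0,0,-0.15],[0,0,-0.01,0,0,-0.15],[0,0,-0.01,0,0,-0.15],[0,0,-0.01,0,0,-0.15],[0,0,-0.01,0,0,-0.15],[0,0,-0.01,0,0,-0.15]]' >/dev/null && python3 r.py && python3 -m handwheel '[[0,0,0,0,0,-0.05],[0,0,0,0,0,-0.1],[0,0,0,0,0,-0.15],[0,0,0,0,0,-0.15],[0,0,0,0,0,-0.15],[0,0,0,0,0,-0.15],[0,0,0,0,0,-0.15],[0,0,0,0,0,-0.15]]' >/dev/null && python3 r.py && python3 -m handwheel '[[0,0,0,0,0,-0.05],[0,0,0,0,0,-0.1],[0,0,-0.01,0,0,-0.15],[0,0,-0.01,0,0,-0.15],[0,0,-0.01,0,0,-0.15],[0,0,-0.01,0,0,-0.15],[0,0,-0.01,0,0,-0.15],[0,0,-0.01,0,0,-0.15]]' >/dev/null && python3 r.py && python3 -m handwheel '[[0,0,0,0,0,-0.05],[0,0,0,0,0,-0.1],[0,0,0,0,0,-0.15],[0,0,0,0,0,-0.15],[0,0,0,0,0,-0.15],[0,0,0,0,0,-0.15],[0,0,0,0,0,-0.15],[0,0,0,0,0,-0.15]]' >/dev/null && python3 r.py && python3 -m handwheel '[[0,0,0,0,0,-0.05],[0,0,0,0,0,-0.1],[0,0,-0.01,0,0,-0.15],[0,0,-0.01,0,0,-0.15],[0,0,-0.01,0,0,-0.15],[0,0,-0.01,0,0,-0.15],[0,0,-0.01,0,0,-0.15],[0,0,-0.01,0,0,-0.15]]' >/dev/null && python3 r.py
```

```text
F [-3.031  4.449  4.597] T [1.155 1.002 0.031] q7 -0.649 pos [628.8  65.4 241.6] w 0.543 g 61.337 t 12.55 psi -5.082
F [-2.799  4.701  4.954] T [1.262 0.879 0.027] q7 -0.793 pos [628.9  65.4 241.6] w 0.543 g 61.329 t 13.4167 psi -5.232
F [-2.129  4.986  4.538] T [1.301 0.748 0.056] q7 -0.938 pos [629.   65.5 241.5] w 0.543 g 61.266 t 14.2833 psi -5.382
F [-1.615  5.285  4.475] T [1.351 0.624 0.03 ] q7 -1.082 pos [629.1  65.5 241.5] w 0.543 g 61.252 t 15.15 psi -5.532
F [-1.097  4.684  3.964] T [1.388 0.454 0.03 ] q7 -1.227 pos [629.2  65.5 241.5] w 0.542 g 61.204 t 16.0167 psi -5.682
F [-0.702  5.329  3.926] T [1.543 0.328 0.029] q7 -1.37 pos [629.3  65.4 241.4] w 0.544 g 61.245 t 16.8833 psi -5.831
```

```bash
python3 -m handwheel '[[0,0,0,0,0,-0.05],[0,0,0,0,0,-0.1],[0,0,0,0,0,-0.15],[0,0,0,0,0,-0.15],[0,0,0,0,0,-0.15],[0,0,0,0,0,-0.15],[0,0,0,0,0,-0.15],[0,0,0,0,0,-0.15]]' >/dev/null && python3 r.py && python3 -m handwheel '[[0,0,0,0,0,-0.05],[0,0,0,0,0,-0.1],[0,0,-0.01,0,0,-0.15],[0,0,-0.01,0,0,-0.15],[0,0,-0.01,0,0,-0.15],[0,0,-0.01,0,0,-0.15],[0,0,-0.01,0,0,-0.15],[0,0,-0.01,0,0,-0.15]]' >/dev/null && python3 r.py && python3 -m handwheel '[[0,0,0,0,0,-0.05],[0,0,0,0,0,-0.1],[0,0,0,0,0,-0.15],[0,0,0,0,0,-0.15],[0,0,0,0,0,-0.15],[0,0,0,0,0,-0.15],[0,0,0,0,0,-0.15],[0,0,0,0,0,-0.15]]' >/dev/null && python3 r.py && python3 -m handwheel '[[0,0,0,0,0,-0.05],[0,0,0,0,0,-0.1],[0,0,-0.01,0,0,-0.15],[0,0,-0.01,0,0,-0.15],[0,0,-0.01,0,0,-0.15],[0,0,-0.01,0,0,-0.15],[0,0,-0.01,0,0,-0.15],[0,0,-0.01,0,0,-0.15]]' >/dev/null && python3 r.py && python3 -m handwheel '[[0,0,0,0,0,-0.05],[0,0,0,0,0,-0.1],[0,0,0,0,0,-0.15],[0,0,0,0,0,-0.15],[0,0,0,0,0,-0.15],[0,0,0,0,0,-0.15],[0,0,0,0,0,-0.15],[0,0,0,0,0,-0.15]]' >/dev/null && python3 r.py && python3 -m handwheel '[[0,0,0,0,0,-0.05],[0,0,0,0,0,-0.1],[0,0,-0.01,0,0,-0.15],[0,0,-0.01,0,0,-0.15],[0,0,-0.01,0,0,-0.15],[0,0,-0.01,0,0,-0.15],[0,0,-0.01,0,0,-0.15],[0,0,-0.01,0,0,-0.15]]' >/dev/null && python3 r.py
```

```text
F [-0.137  5.598  4.277] T [1.528 0.121 0.162] q7 -1.515 pos [629.4  65.4 241.4] w 0.545 g 61.305 t 17.75 psi -5.981
```

The screw has touched: about 0.125 N m above free. A nudge will put it mid-window.

```bash
python3 -m handwheel '[[0,0,0,0,0,-0.02],[0,0,0,0,0,-0.04],[0,0,0,0,0,-0.06],[0,0,0,0,0,-0.06],[0,0,0,0,0,-0.06],[0,0,0,0,0,-0.06],[0,0,0,0,0,-0.06],[0,0,0,0,0,-0.06]]'; python3 r.py
```

```text
time_s: 18.42
tool_pos: [629.5, 65.4, 241.3]
orientation: [-3.117, -0.38, -0.003]
contact_force: [0.8, 4.7, 3.5]
grip_width: 0.543
grasp_force: 61.3
F [0.267 5.395 3.488] T [1.502 0.015 0.196] q7 -1.573 pos [629.5  65.4 241.3] w 0.543 g 61.26 t 18.6167 psi -6.041
```

It's finger-tight at about 0.16 N m above free. Now back off about 1.65 rad, which is a quarter turn with the wind-up split.

```bash
python3 -m handwheel '[[0,0,0,0,0,0.1],[0,0,0,0,0,0.2],[0,0,0.01,0,0,0.3],[0,0,0.01,0,0,0.4],[0,0,0.01,0,0,0.5],[0,0,0.02,0,0,0.6],[0,0,0.02,0,0,0.7],[0,0,0.03,0,0,0.8]]'; python3 -m handwheel '[[0,0,0,0,0,0.1],[0,0,0,0,0,0.2],[0,0,0.01,0,0,0.3],[0,0,0.01,0,0,0.4],[0,0,0.01,0,0,0.5],[0,0,0.02,0,0,0.6],[0,0,0.02,0,0,0.75],[0,0,0.03,0,0,0.85]]';python3 r.py
```

```text
time_s: 19.28
tool_pos: [628.9, 65.3, 241.6]
orientation: [-2.72, -1.57, -0.002]
contact_force: [-3.0, 5.4, 4.3]
grip_width: 0.539
grasp_force: 61.4
time_s: 19.95
tool_pos: [628.6, 64.8, 241.8]
orientation: [-1.83, -2.553, -0.001]
contact_force: [-3.9, 3.7, 4.6]
grip_width: 0.545
grasp_force: 61.5
F [-4.394  3.449  5.925] T [ 0.896  1.212 -0.055] q7 0.02 pos [628.7  64.7 241.8] w 0.542 g 61.54 t 20.15 psi -4.391
```

```bash
python3 -m handwheel '[[0,0,0,0,0,0],[0,0,0,0,0,0],[0,0,0,0,0,0],[0,0,0,0,0,0],[0,0,0,0,0,0],[0,0,0,0,0,0],[0,0,0,0,0,0],[0,0,0,0,0,0]]' 8.5; python3 r.py; python3 -m handwheel '[[0,0,0.5,0,0,0],[0,0,1.5,0,0,0],[0,0,3,0,0,0],[0,0,4.5,0,0,0],[0,0,6,0,0,0],[0,0,7.5,0,0,0],[0,0,9,0,0,0],[0,0,9.5,0,0,0]]'; python3 -m handwheel '[[-1,0,1,0,0,0],[-3,0,2,0,0,0],[-5,0,2,0,0,0],[-8,0,2,0,0,0],[-11,0,2,0,0,0],[-13,0,2,0,0,0],[-14,0,2,0,0,0],[-14,0,2,0,0,0]]'; python3 - <<'E'
from h import *
D={n:manip.get_image(n) for n in("scene","top")}
cv2.imwrite("pics/c4.png",np.hstack([D["scene"]["img"][130:330,180:520,::-1],D["top"]["img"][60:260,140:460,::-1]]))
E
```

```text
time_s: 20.82
tool_pos: [629.1, 63.7, 241.4]
orientation: [1.843, 2.544, 0.0]
contact_force: [0.8, 0.3, 0.5]
grip_width: 0.994
grasp_force: 0.0
F [-0.031  0.037 -0.002] T [0.005 0.012 0.005] q7 0.012 pos [629.1  63.7 241.5] w 0.996 g 0.0 t 21.0167 psi 1.888
time_s: 21.68
tool_pos: [629.7, 64.0, 340.0]
orientation: [1.841, 2.542, 0.004]
contact_force: [-0.4, 0.2, 1.4]
grip_width: 0.994
grasp_force: 0.0
time_s: 22.35
tool_pos: [487.5, 63.8, 357.3]
orientation: [1.842, 2.543, -0.0]
contact_force: [-0.2, 0.4, 0.7]
grip_width: 0.995
grasp_force: 0.0
```

View pics/c4.png

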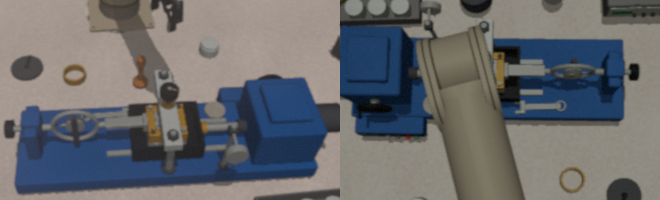

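The knob stands free at (168,92) in the left half. The weight, cutter, tamper, tin, stone and spanner are all where they were, and the gripper is clear.

```bash
python3 -c "
from station import manip
print(manip.finish_job())"
```

```text
the job is handed in; nothing more can be done
None
```

The loading screw was turned down until it bottomed, tightened to about 0.16 N m above free turning, then backed off about a quarter turn (1.65 rad) and released; the job was handed in at about 22 s, with the loose things looking undisturbed in the last pictures.

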